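Level the rocking tracing light box

TASK

The tracing light box on the cutting mat rocks because one of its four corner levelling screws, the one without a green lock ring, whose orange bar is out of line with the black marks, is backed off and its foot hangs clear of the table. Turn that screw clockwise (seen from above) until its bar lines up with its two marks, so that its foot carries its share of the weight and all four feet are loaded, then let go; leave the other three screws as they are, and do not shift or lift the box.

Things in the scene. Friction and masses are not known exactly. Their poses are not given: they have to be found in the camera images.
- lightbox: Light box, aluminium slab 210 x 210 mm, standing loose on four feet, 2.2 kg, deck 48 mm above the table. Origin: its centre at table height; z up, x and y along its edges, any yaw. Orange bar knobs at x, y = +-85 mm; the loose one is at (+85, +85), the other three are set and locked (green rings). Two black marks on the deck beside each knob lie on the box's diagonal; set bars lie along them.
- screw_grip (a point): Grip point of the loose screw, on its vertical axis, 78 mm above the table. Its bar is 34 mm long, 14 mm thick, from 56 to 92 mm above the table, on a black disc of 32 mm diameter. This point's x axis runs along the bar towards the white line on its top, z up; it turns with the screw. The knob stays at its height as it turns.
- screw (a joint): Angle of the loose screw, rad: 0 backed off to 2.2 (stop), grows clockwise from above; starts at 0 to 0.4. Friction 0.12 N m; stays where left. Its foot goes down 8 mm per rad, meets the table at 0.70, then its soft rubber (1 N per mm) takes 7.5 N per rad. At 1.20 the bar is in line with the marks and the foot carries about 3.6 N, which is right; above 1.6 it takes too much.
- soft_foot: The foot of the loose screw: a black rubber disc of 26 mm diameter and 12 mm height under the box at that corner. Origin: centre of its underside, which hangs up to 5.6 mm above the table at the start.

How it is judged:
At the end, for the whole second after the job is handed in: The loose screw's foot carries between 1.2 and 7 N (screw between about 0.9 and 1.6 rad), so that all four feet are loaded; the light box stands level within 0.02 rad, at rest, within 20 mm of where it stood (contact force between soft_foot and anything else between 1.2 and 7 N and value of joint screw between 0.85 and 1.6 rad and angle between lightbox's own z axis and vertical below 0.02 rad and distance of lightbox from where it was at the start of the episode below 0.02 m and linear speed of lightbox below 0.01 m/s and angular speed of lightbox below 0.05 rad/s); the robot touches nothing.
It fails at once if the light box is lifted or tipped by more than 6 degrees (angle between lightbox's own z axis and vertical above 0.105 rad or height (world z) of lightbox above 0.02 m).
It also fails if it takes over 32 s, if anything falls off the work surface, if the arm or the gripper's body presses on something with over 40 N, if the wrist force passes 120 N, or if a joint passes its speed limit or range.

ROBOT

A 6-joint arm with a two-finger parallel gripper is mounted at the origin on the work surface. World frame = base frame: x ahead of the robot, y to its left, z up, the work surface at z = 0. Lengths are in m, angles in rad, forces in N, time in s.
With the tool pointing down it reaches from about 0.35 to 0.975 m from the base axis. Payload 4.9 kg.
Tool frame: the origin (TCP) lies midway between the tips of the shut fingers; the grasp point (between the pads) lies 19 mm behind it; z points along the fingers, y is the line along which they close (so a half turn about z gives the same grasp; the last joint's range is limited). The gripper opens to 85 mm and grips with 20 to 120 N. Pads are 22 mm wide; open, the fingers measure 114 mm over their backs; the gripper's body (76 mm by 85 mm) begins 54 mm behind the grasp point. The pads swing forward as they close: fully open they stand 13 mm farther back than shut.
Start: joints at [1.023, 0.053, 1.613, -0, 1.476, -0.119], TCP at [0.26, 0.568, 0.192] pointing down, gripper open.
Joint ranges: [-3.01, 3.01], [-1.01, 2.22], [0.06, 2.58], [-1.02, 4.17], [0.09, 2.62], [-3.14, 3.14]. Speed limits (rad/s): [2.57, 2.57, 3.14, 3.14, 3.14, 3.14].

INTERFACE

Orientations are given as a unit quaternion [w, x, y, z].
In Python, from plant import state, grab_frame, camera_info, job_done, spot_in, masks_of, pinpoint gives the robot as it stands.
- The arm moves only by the shell command python3 -m handwheel 'ROWS' [OPENING]. ROWS is JSON, a list that holds one entry, the list of rows, each a list of 6 numbers: the shift along the world's x, y, z in m, then the turn, a rotation vector about the world's x, y, z in degrees. In form: [[[tx, ty, tz, ax, ay, az], ...]]. A call has 1 to 20 rows; each row shifts and turns the commanded pose from where the row before left it; what a row does not reach is not made up. A row lasts 1/12 s, in which the tool goes at most 41.7 mm and 7.16 degrees, less where a joint would pass 70% of its speed; a pose out of reach is approached as far as the arm can. A call is refused whole if a number of a shift passes 0.0417 or a number of a turn 7.16, either way. A call with a gripper value outside its range is refused whole. OPENING is the opening, from 0 (shut) to 1 (fully open), set as the call begins (- or left out, the last holds). The fingers move at their own pace and stop on an object; the grip force is fixed at half the most. Time passes only in rows, so rows that do not move let the fingers close. It gives the time, the measured TCP pose, the force, the opening and the grip force at its end, in the units of the state.
- state(): the state, without advancing time (a new reading comes with each control period).
- grab_frame(name): name is "scene" or "top"; returns (picture, depth): 420x560x3 uint8, blue, green, red; 420x560 float32, m along the optical axis (not along the pixel's ray), 0 where there is no reading.
- camera_info(name): a dict with "fx", "fy", "cx", "cy" (pixels), "distortion" ([k1, k2, p1, p2, k3] as OpenCV has them; the pictures are not rectified), "T" (4x4, takes a point from camera to world coordinates). Camera axes: x right, y up, looking along -z (the intrinsics and any distortion apply to the point x, -y, -z); pixel columns grow to the right and rows downward; lengths in m; the calibration is good to about 2 mm. A picture is of the moment at which its call begins. camera_info takes no time and is no camera call.
- job_done(): hands the job in; it is judged then, once.
Trained networks look in the newest picture that a camera, given by its name, has taken for a name from the list of things; names that differ only in an ending like _2 or _b are one class to them, and where a whole thing is asked for, a point or a joint stands for the part that bears it (a point fixed in the world has none). Each returns a list of dicts, best first, with "conf" (0 to 1); they miss things now and then, are a little off and sometimes report something else, mostly with a low value. They report only what shows in the picture. A call takes as long as a camera call.
- spot_in(camera, thing): "box" ([left, top, width, height] in pixels, round what is visible of it).
- masks_of(camera, thing): "region" (420x560 bool, what is visible of it) and "box" ([left, top, width, height] in pixels, round what is visible of it).
- pinpoint(camera, thing): "position" ([column, row] in pixels: a listed point, or the origin of a listed thing).
The state is a dict: "time": time; "joint_pos": joint angles; "joint_vel": joint speeds; "joint_efforts": joint torques, N m; "tool_pos": TCP position; "tool_rot": TCP orientation; "contact_force": force on the tool from outside, world axes, zero at the start; "ft_torque": the same for the moment, N m; "gripper_width": opening from 0.0 (shut) to 1.0 (fully open); "grasp_force": force on a finger pad.
Only numpy, scipy, OpenCV 4.12 (cv2) and the standard library are available. Lean on these libraries where they do the work, as an engineer would, in place of code of your own. Each camera call takes 0.05 s, during which the arm holds its last target. There are 200 camera calls.

## Working session

There is one attempt and no reset: what is moved stays moved. The work goes in short steps, Python scripts to look and compute and a shell command to move; the robot and the scene stay as the last step left them, time stands still between calls to the robot, and variables do not carry over. Pictures are saved under pics/ and viewed, at most 10 in all, crops included, and the job is handed in when it is done.

```bash
mkdir -p pics; cat > h.py <<'E'
import numpy as np,cv2
from plant import *
def ray(cam,px):
    c=camera_info(cam);K=np.array([[c['fx'],0,c['cx']],[0,c['fy'],c['cy']],[0,0,1]])
    u=cv2.undistortPoints(np.array([[px]],float),K,np.array(c['distortion']))[0,0]
    T=np.array(c['T']);return T[:3,3],T[:3,:3]@np.array([u[0],-u[1],-1])
def atz(cam,px,z):
    o,d=ray(cam,px);return o+d*(z-o[2])/d[2]
E
python3 - <<'E'
from h import *
s=state();print(s['time'],s['tool_pos'],s['tool_rot'],s['gripper_width'])
for c in("top","scene"):
    f,d=grab_frame(c);cv2.imwrite(f'pics/{c}0.png',f)
    for n,z in(("screw_grip",.078),("lightbox",0.0),("lightbox",0.048)):
        for r in pinpoint(c,n)[:3]:print(c,n,z,r,atz(c,r['position'],z))
    print(spot_in(c,"screw_grip")[:3])
    print(np.array(camera_info(c)['T']).round(3).tolist())
E
```

```text
0.0 [0.25947347 0.56781225 0.19072471] [-3.47891529e-04  2.12746815e-01  9.77106794e-01 -9.92391554e-04] 1.000558879768416
top screw_grip 0.078 {'position': [233.1, 224.8], 'conf': 0.67} [0.52636065 0.13031834 0.078     ]
top lightbox 0.0 {'position': [297.1, 196.7], 'conf': 0.73} [0.58478255 0.02430465 0.        ]
top lightbox 0.048 {'position': [297.1, 196.7], 'conf': 0.73} [0.57571681 0.02440766 0.048     ]
[{'box': [225.6, 216.1, 18.1, 20.5], 'conf': 0.83}]
[[-0.023, 0.985, -0.172, 0.424], [-0.999, -0.028, -0.029, 0.026], [-0.033, 0.171, 0.985, 0.851], [0.0, 0.0, 0.0, 1.0]]
scene screw_grip 0.078 {'position': [343.4, 229.3], 'conf': 0.77} [0.5236722  0.12911793 0.078     ]
scene lightbox 0.0 {'position': [268.1, 258.2], 'conf': 0.74} [0.58444322 0.02539151 0.        ]
scene lightbox 0.048 {'position': [268.1, 258.2], 'conf': 0.74} [0.61828302 0.05185735 0.048     ]
[{'box': [331.8, 216.7, 22.1, 37.7], 'conf': 0.94}]
[[-0.563, -0.551, 0.616, 0.976], [0.826, -0.386, 0.411, 0.332], [0.011, 0.74, 0.672, 0.556], [0.0, 0.0, 0.0, 1.0]]
```

View pics/top0.png

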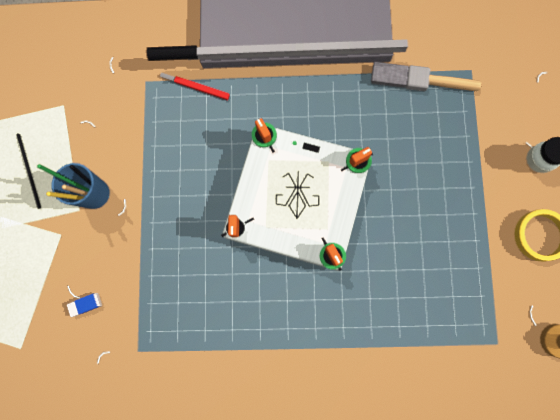

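View pics/scene0.png

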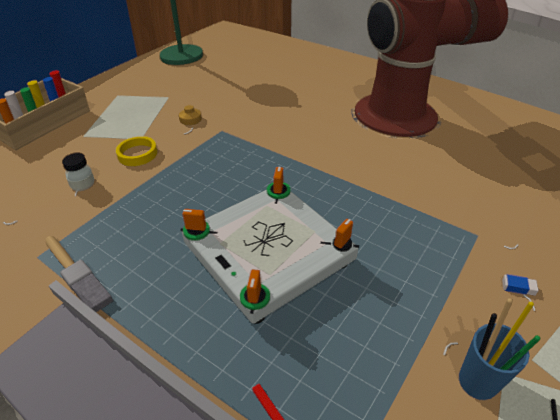

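```bash
python3 - <<'E'
from h import *
a=cv2.imread('pics/top0.png')[200:250,208:258];b=cv2.imread('pics/scene0.png')[205:265,315:375]
cv2.imwrite('pics/crop0.png',np.hstack([cv2.resize(a,(400,400),interpolation=2),cv2.resize(b,(400,400),interpolation=2)]))
f,_=grab_frame("top")
m=masks_of("top","screw_grip")[0]
hsv=cv2.cvtColor(f,cv2.COLOR_BGR2HSV)
o=(hsv[...,1]>150)&(hsv[...,2]>150)&((hsv[...,0]<14))
z=np.zeros_like(o);z[205:245,215:255]=1;o&=z
ys,xs=np.nonzero(o);print(len(xs))
P=np.array([atz("top",(x,y),.092)[:2] for x,y in zip(xs,ys)])
r=cv2.minAreaRect((P*1000).astype(np.float32));print(r,cv2.boxPoints(r))
E
```

```text
178
((523.41552734375, 128.61863708496094), (16.151042938232422, 34.14202117919922), 89.59971618652344) [[506.2885   120.662575]
 [540.42975  120.42405 ]
 [540.54254  136.5747  ]
 [506.4013   136.81323 ]]
```

View pics/crop0.png

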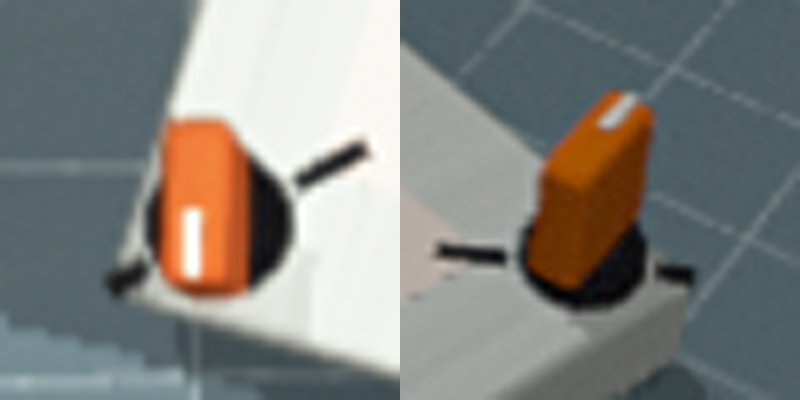

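The crop shows the bar along world -x/+x (white line towards -x, at about (190,240)). The marks run from (115,280) to (365,150), about 118–120° in the world, so the screw needs about 61° clockwise. Screw at about (0.5245, 0.1295).

```bash
python3 -m handwheel '[[[0.0147,-0.0243,0,0,0,1.37],[0.0147,-0.0243,0,0,0,1.37],[0.0147,-0.0243,0,0,0,1.37],[0.0147,-0.0243,0,0,0,1.37],[0.0147,-0.0243,0,0,0,1.37],[0.0147,-0.0243,0,0,0,1.37],[0.0147,-0.0243,0,0,0,1.37],[0.0147,-0.0243,0,0,0,1.37],[0.0147,-0.0243,0,0,0,1.37],[0.0147,-0.0243,0,0,0,1.37],[0.0147,-0.0243,0,0,0,1.37],[0.0147,-0.0243,0,0,0,1.37],[0.0147,-0.0243,0,0,0,1.37],[0.0147,-0.0243,0,0,0,1.37],[0.0147,-0.0243,0,0,0,1.37],[0.0147,-0.0243,0,0,0,1.37],[0.0147,-0.0243,0,0,0,1.37],[0.0147,-0.0243,0,0,0,1.37],[0,0,0,0,0,0],[0,0,0,0,0,0]]]' 0.6
python3 - <<'E'
from h import *
from scipy.spatial.transform import Rotation as R
s=state();print(s['tool_pos'],R.from_quat(np.roll(s['tool_rot'],-1)).as_matrix().round(3),s['joint_pos'])
f,_=grab_frame("scene");print([(r,atz("scene",r['position'],.078)) for r in pinpoint("scene","screw_grip")])
cv2.imwrite('pics/s1.png',f)
E
```

```text
time: 2.27
tool_pos: [0.5249, 0.1301, 0.192]
tool_rot: [-0.0, 0.001, 1.0, 0.0]
contact_force: [-0.4, -0.3, 0.1]
gripper_width: 0.599
grasp_force: 0.0
[0.52485765 0.13006194 0.19203194] [[-1.     0.001 -0.   ]
 [ 0.001  1.     0.   ]
 [ 0.     0.    -1.   ]] [ 1.05043854e-01 -1.49454115e-01  1.80805542e+00  3.56769795e-04
  1.48319939e+00 -1.46453346e+00]
[({'position': [344.6, 228.9], 'conf': 0.69}, array([0.52180826, 0.13022986, 0.078     ]))]
```

View pics/s1.png

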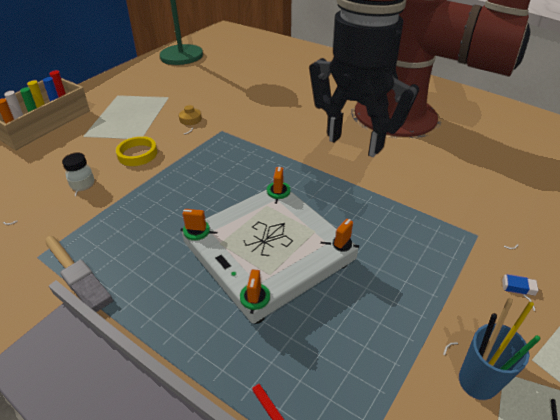

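The gripper hangs above the loose knob (knob at (344,232), fingers at about (335–380,140)), straddling the bar. Descending.

```bash
python3 -m handwheel '[[[-0.001,0,-0.013,0,0,0],[0,0,-0.013,0,0,0],[0,0,-0.013,0,0,0],[0,0,-0.013,0,0,0],[0,0,-0.013,0,0,0],[0,0,-0.013,0,0,0],[0,0,-0.013,0,0,0],[0,0,-0.013,0,0,0],[0,0,-0.013,0,0,0],[0,0,-0.013,0,0,0],[0,0,0,0,0,0],[0,0,0,0,0,0]]]' 0.6
python3 - <<'E'
from h import *
f,_=grab_frame("scene");g,_=grab_frame("top")
cv2.imwrite('pics/s2.png',np.hstack([cv2.resize(f[180:280,290:390],(400,400)),cv2.resize(g[180:260,190:270],(400,400))]))
E
```

```text
time: 3.37
tool_pos: [0.5227, 0.1309, 0.0608]
tool_rot: [-0.001, -0.001, 1.0, -0.0]
contact_force: [-0.8, 0.2, 0.2]
gripper_width: 0.6
grasp_force: 0.0
```

View pics/s2.png

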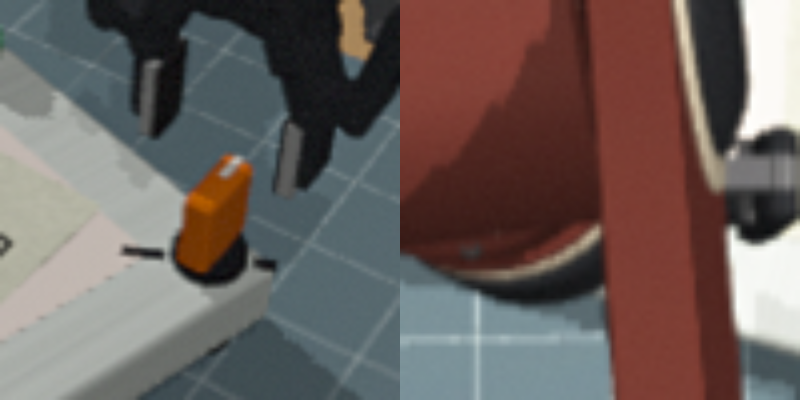

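The fingers show at about (328,212) and (362,226), above and behind the knob at (343,232): not where the measured pose says they should be. I'll check with depth.

```bash
python3 - <<'E'
from h import *
c=camera_info("scene");T=np.array(c['T'])
def proj(p):
    q=np.linalg.inv(T)@np.r_[p,1];K=np.array([[c['fx'],0,c['cx']],[0,c['fy'],c['cy']],[0,0,1]])
    return cv2.projectPoints(np.array([[q[0],-q[1],-q[2]]]),np.zeros(3),np.zeros(3),K,np.array(c['distortion']))[0].ravel()
s=state();print(s['tool_pos'],s['joint_pos'])
print(proj([.5227,.131,.061]),proj([.5227,.131,.08]),proj([.5227,.105,.07]),proj([.5227,.157,.07]),proj([.525,.13,.192]))
f,d=grab_frame("scene")
for n,px in dict(fl=(327,212),fl2=(328,200),fr=(361,226),fr2=(364,215),knob=(341,240),knobtop=(349,221),deck=(320,245)).items():
    o,r=ray("scene",px);print(n,d[px[1],px[0]],o+r*d[px[1],px[0]])
E
```

```text
[0.52410382 0.13104842 0.06268352] [ 1.07243829e-01 -3.31092953e-02  1.92388204e+00 -1.22053510e-05
  1.24958437e+00 -1.46511740e+00]
[343.74014178 237.0553724 ] [344.87346234 228.50941722] [330.08111119 226.4864429 ] [358.85706744 239.79160729] [350.95667312 171.4227382 ]
fl 0.6644223 [0.53599444 0.10402575 0.11062971]
fl2 0.6485785 [0.53585928 0.10383387 0.13444124]
fr 0.642179 [0.53382344 0.1610463  0.11085071]
fr2 0.62575287 [0.53402602 0.16290678 0.13396452]
knob 0.6709298 [0.54320751 0.13619003 0.07467663]
knobtop 0.6768836 [0.51616349 0.1333521  0.09233236]
deck 0.70129544 [0.54700501 0.10252177 0.04660576]
```

Depth confirms x and y, but the fingertips are really at z of about 0.105, some 35 mm higher than the pose suggests. The image evidence decides: go down in part, then check again.

```bash
python3 -m handwheel '[[[0,-0.0015,-0.005,0,0,0],[0,0,-0.005,0,0,0],[0,0,-0.005,0,0,0],[0,0,-0.005,0,0,0],[0,0,0,0,0,0],[0,0,0,0,0,0]]]' 0.6
python3 - <<'E'
from h import *
f,d=grab_frame("scene")
V=[]
for y in range(170,270):
  for x in range(300,390):
    if d[y,x]>0 and f[y,x].max()<200:
      o,r=ray("scene",(x,y));p=o+r*d[y,x];b,g,rr=map(int,f[y,x])
      if .053<p[2]<.14 and .49<p[0]<.56 and .08<p[1]<.19 and rr-b<50: V.append([x,y,*p])
V=np.array(V)
for lo,hi in((.08,.12),(.145,.19)):
  v=V[(V[:,3]>lo)&(V[:,3]<hi)] if 0 else V[(V[:,3]>lo)&(V[:,3]<hi)&(V[:,4]>=0)&(V[:,3]>0)]
  w=V[(V[:,3]>lo)&(V[:,3]<hi)]
  for a,b in((.08,.12),(.145,.19)):
    pass
for a,b in((.08,.12),(.145,.19)):
  w=V[(V[:,3]>a)&(V[:,3]<b)];print(len(w),np.percentile(w[:,4],[0,1,3,10]) if len(w) else '', np.percentile(w[:,3],[2,50,98]) if len(w) else '')
cv2.imwrite('pics/s3.png',cv2.resize(f[180:280,290:390],(500,500)))
E
```

```text
time: 4.02
tool_pos: [0.5229, 0.1294, 0.0413]
tool_rot: [-0.001, -0.001, 1.0, -0.0]
contact_force: [0.0, 0.6, -0.6]
gripper_width: 0.603
grasp_force: 0.0Traceback (most recent call last):
  File "<stdin>", line 7, in <module>
  File "h.py", line 4, in ray
    c=camera_info(cam);K=np.array([[c['fx'],0,c['cx']],[0,c['fy'],c['cy']],[0,0,1]])
ValueError: time passes only in moves, steps and waits
```

```bash
sed -i 's/^def ray/import functools\ncamera_info=functools.lru_cache(camera_info)\ndef ray/' h.py
python3 - <<'E'
from h import *
f,d=grab_frame("scene")
cv2.imwrite('pics/s3.png',cv2.resize(f[180:280,290:390],(500,500)))
for x in (326,328,330,356,358,360,362):
  for y in range(205,250,3):
    o,r=ray("scene",(x,y));p=o+r*d[y,x]
    if .06<p[2]<.11 and p[0]<.55: print(x,y,p.round(4),f[y,x])
E
```

```text
326 214 [0.5357 0.1025 0.1054] [67 65 65]
326 217 [0.5348 0.1024 0.0985] [50 49 51]
326 220 [0.5348 0.1029 0.0924] [47 47 46]
326 223 [0.5351 0.1035 0.0866] [101 105 102]
328 211 [0.5302 0.1026 0.1076] [11 12 12]
328 214 [0.5302 0.1031 0.1017] [18 16 19]
328 217 [0.5307 0.1038 0.0962] [13  9 13]
328 220 [0.5272 0.1025 0.0864] [11 14 12]
330 211 [0.5238 0.1028 0.1031] [17 16 16]
330 214 [0.5241 0.1034 0.0973] [23 25 26]
330 217 [0.5231 0.1034 0.0902] [16 15 13]
356 232 [0.5364 0.1558 0.0975] [57 54 47]
356 235 [0.5335 0.1553 0.0885] [52 51 49]
358 229 [0.5355 0.1578 0.1042] [85 85 86]
358 232 [0.5357 0.1586 0.0985] [90 91 91]
358 235 [0.5356 0.1594 0.0925] [89 90 90]
360 229 [0.5347 0.1606 0.1051] [90 91 91]
360 232 [0.5336 0.161  0.0982] [90 90 90]
360 235 [0.5328 0.1614 0.0914] [85 84 84]
362 226 [0.5295 0.1609 0.1074] [51 51 50]
362 229 [0.5301 0.1619 0.1021] [38 36 34]
362 232 [0.53   0.1627 0.0963] [26 26 26]
362 235 [0.5308 0.1638 0.0912] [38 38 33]
```

View pics/s3.png

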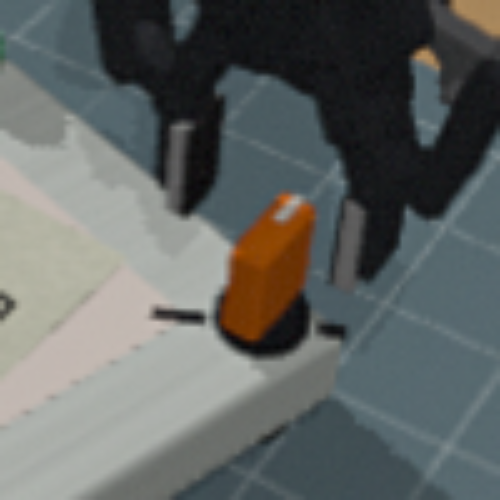

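Fingertips are now at z of about 0.085, either side of the bar (tips at crop (180,210) and (345,285)). Another 15 mm down, then close.

```bash
python3 -m handwheel '[[[0,0,-0.005,0,0,0],[0,0,-0.005,0,0,0],[0,0,-0.006,0,0,0],[0,0,0,0,0,0],[0,0,0,0,0,0]]]' 0.6
python3 -m handwheel '[[[0,0,0,0,0,0],[0,0,0,0,0,0],[0,0,0,0,0,0],[0,0,0,0,0,0],[0,0,0,0,0,0],[0,0,0,0,0,0],[0,0,0,0,0,0]]]' 0
python3 - <<'E'
from h import *
f,d=grab_frame("scene")
cv2.imwrite('pics/s4.png',cv2.resize(f[180:280,290:390],(500,500)))
E
```

```text
time: 4.53
tool_pos: [0.5228, 0.1294, 0.0251]
tool_rot: [-0.001, -0.001, 1.0, -0.0]
contact_force: [-0.1, 0.3, -0.5]
gripper_width: 0.602
grasp_force: 0.0
time: 5.12
tool_pos: [0.5236, 0.1308, 0.0266]
tool_rot: [0.0, -0.001, 1.0, 0.001]
contact_force: [-1.1, 6.1, 1.6]
gripper_width: 0.153
grasp_force: 61.5
```

View pics/s4.png

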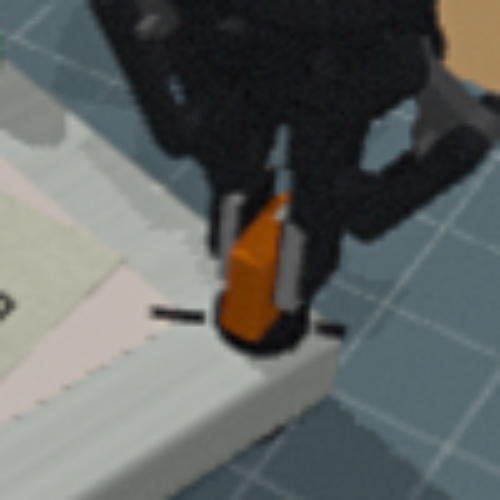

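Bar gripped (opening 13 mm, pads at crop (232,240) and (290,265)). A slight side load of 6 N; relieve it and turn 61° clockwise.

```bash
python3 -m handwheel '[[[0,0.001,0,0,0,0],[0,0,0,0,0,-4],[0,0,0,0,0,-4],[0,0,0,0,0,-4],[0,0,0,0,0,-4],[0,0,0,0,0,-4],[0,0,0,0,0,-4],[0,0,0,0,0,-4],[0,0,0,0,0,0]]]' 0
python3 -m handwheel '[[[0,0,0,0,0,-4.1],[0,0,0,0,0,-4.1],[0,0,0,0,0,-4.1],[0,0,0,0,0,-4.1],[0,0,0,0,0,-4.1],[0,0,0,0,0,-4.1],[0,0,0,0,0,-4.1],[0,0,0,0,0,-4.1],[0,0,0,0,0,0],[0,0,0,0,0,0]]]' 0
python3 - <<'E'
from h import *
s=state();print(s['ft_torque'])
f,d=grab_frame("scene")
cv2.imwrite('pics/s5.png',cv2.resize(f[180:280,290:390],(500,500)))
E
```

```text
time: 5.92
tool_pos: [0.5238, 0.1319, 0.0266]
tool_rot: [0.0, 0.242, 0.97, 0.001]
contact_force: [-1.1, 5.1, 2.4]
gripper_width: 0.15
grasp_force: 61.6
time: 6.75
tool_pos: [0.5245, 0.1326, 0.0266]
tool_rot: [0.0, 0.506, 0.863, 0.002]
contact_force: [1.2, 7.4, 0.5]
gripper_width: 0.149
grasp_force: 61.3
[ 1.28674298 -0.16764278 -0.04182014]
```

View pics/s5.png

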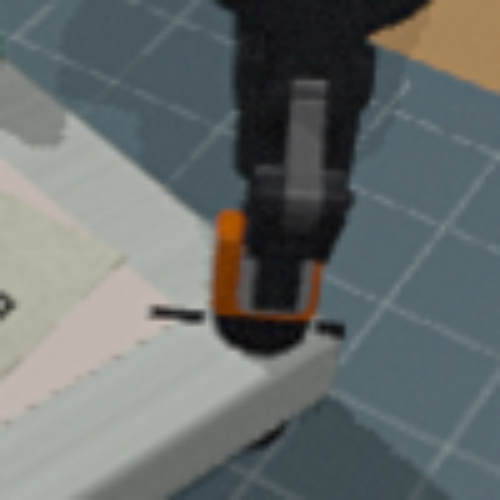

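The bar now lies along the marks (left mark at crop (178,313), right at (330,328)). Release and rise.

```bash
python3 -m handwheel '[[[0,0,0,0,0,0],[0,0,0,0,0,0],[0,0,0,0,0,0],[0,0,0,0,0,0],[0,0,0,0,0,0],[0,0,0,0,0,0]]]' 0.6
python3 -m handwheel '[[[0,0,0.01,0,0,0],[0,0,0.02,0,0,0],[0,0,0.02,0,0,0],[0,0,0.02,0,0,0],[0,0,0.02,0,0,0],[0,0,0.02,0,0,0],[0,0,0.02,0,0,0],[-0.02,0.02,0.02,0,0,0],[-0.03,0.03,0,0,0,0],[-0.03,0.03,0,0,0,0],[-0.03,0.03,0,0,0,0],[-0.03,0.03,0,0,0,0],[-0.03,0.03,0,0,0,0],[-0.02,0.03,0,0,0,0],[0,0.03,0,0,0,0],[0,0.03,0,0,0,0],[0,0.03,0,0,0,0],[0,0,0,0,0,0],[0,0,0,0,0,0],[0,0,0,0,0,0]]]' 0.6
python3 - <<'E'
from h import *
f,_=grab_frame("scene");g,_=grab_frame("top")
for c in("scene","top"):
  print(c,[(r['conf'],atz(c,r['position'],0)) for r in pinpoint(c,"lightbox")],[(r['conf'],atz(c,r['position'],.078)) for r in pinpoint(c,"screw_grip")])
cv2.imwrite('pics/s6.png',np.hstack([cv2.resize(f[190:270,300:380],(400,400)),cv2.resize(g[195:255,203:263],(400,400))]))
E
```

```text
time: 7.3
tool_pos: [0.5234, 0.1303, 0.0259]
tool_rot: [0.0, 0.505, 0.863, -0.0]
contact_force: [-0.3, 0.1, -0.3]
gripper_width: 0.601
grasp_force: 0.0
time: 8.97
tool_pos: [0.3361, 0.4174, 0.1763]
tool_rot: [0.0, 0.505, 0.863, -0.0]
contact_force: [-0.1, -0.3, 0.3]
gripper_width: 0.597
grasp_force: 0.0
scene [(0.93, array([0.58251643, 0.02417998, 0.        ]))] [(0.57, array([0.52133216, 0.12816745, 0.078     ]))]
top [(0.63, array([0.57956633, 0.02210101, 0.        ]))] [(0.88, array([0.52226603, 0.12492753, 0.078     ]))]
```

View pics/s6.png

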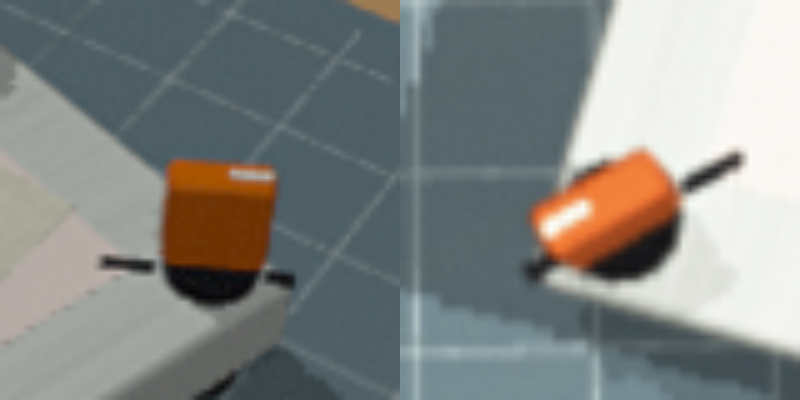

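The bar is in line with the marks in both views (top crop: marks at (535,270) and (720,170), bar parallel between them). The box has moved by only a few millimetres and the arm is clear.

```bash
python3 -c "from plant import *;print(job_done())"
```

```text
the job is handed in; nothing more can be done
None
```

I turned the loose screw about 61° clockwise and let go. In both camera views its bar now lines up with the two marks; the box moved only a few millimetres, and I handed the job in with the arm clear, though no pass or fail result came back and I did not measure the foot load directly.

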